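Load the steam cleaner, then find which way its filler cap undoes and hold it off

TASK

Slide the tray of rusty fittings fully home into the steam cleaner's front bay, keeping the fittings in it; then take off the filler cap on top so that I can pour in water. The cap may be right- or left-handed, so try it one way and, if it stops short, the other; do not force or yank it. Finish while still holding the cap in the gripper, lifted at least 5 cm clear above the neck, and leave the other things on the bench alone.

Things in the scene. Friction and masses are not known exactly. Their poses are not given: they have to be found in the camera images.
- cleaner: Fixed bench steam cleaner, a grey and aluminium box 190 (its x) x 260 (its y) x 115 mm high. Origin: centre of its underside, on the bench. x points the way the tray goes in (roughly world +y), z up. Front face at x = -95 mm. Top: filler neck, and a control box 90 x 50 mm, up to 147 mm high, at x = 30, y = 85 mm. Tray fully home: its origin at x = -35, y = 0 mm here.
- bay (a point): Centre of the bay's mouth at bench level, at (-95, 0, 0) mm in the cleaner's frame. The bay is 108 mm wide, 70 mm high and 120 mm deep to a solid end stop; its floor is the bench itself. Two flared cheeks, 50 mm high, reach 20 mm out of the front face and widen the mouth to about 145 mm.
- neck (a point): Centre of the filler neck's rim, at (0, -55, 142) mm in the cleaner's frame. The neck is a round steel tube 65 mm wide, 27 mm tall, on the cleaner's top. Its mouth is a plate with three radial slots, at 60, 180 and 300 degrees counterclockwise (from above) from the cleaner's x.
- cap: Black filler cap, loose, 0.12 kg: disc 68 mm wide, 8 mm thick, grip bar on top, below it a stem 25 mm wide, 11.5 mm long with three lugs (at 0, 120, 240 degrees from the cap's x, to 22 mm radius) hooked under the mouth plate with 1.5 mm play. Origin: on the axis at the disc's underside, which rests on the neck's rim; z up. It starts locked, its x within 8 degrees of the cleaner's x.
- cap_grip (a point): Middle of the cap's upright grip bar, on its axis 25 mm above the cap's origin. The bar is 48 mm long (cap's x), 12 mm thick (cap's y), from 8 to 42 mm above the origin. Turning: the wrong way a hard hidden stop is felt after 10 to 35 degrees; the right way 52 to 68 degrees, until the cap's x is 60 degrees from the cleaner's x, and a stop is felt some degrees beyond.
- cap_foot (a point): Lower end of the cap's stem, on its axis, 11.5 mm below the cap's origin. At those 60 degrees (give or take 6) the lugs face the slots and the cap lifts straight out; else it is locked. Whether clockwise or counterclockwise is the right way differs from time to time and cannot be seen.
- tray: Steel tray on the bench, loose, 0.3 to 0.6 kg, fittings in it: open box 120 (its x) x 100 (its y) x 35 mm high, walls 3 mm. Origin: centre of the underside of the box; x points the way it goes in (roughly world +y), z up.
- tray_tab (a point): Centre of the tray's upright handle tab, at (-130, 0, 34) mm in the tray's frame. The tab is 12 mm thick (tray's x), 45 mm wide (y), from 0 to 68 mm high, and joined to the box by a flat strap 30 mm wide whose top is 14 mm high.
- hinge: Brass hinge lying in the tray, 50 x 60 mm, 10 mm thick; origin at the centre of its underside.
- nut: Dark steel round nut in the tray, 30 mm wide, 14 mm high; origin at the centre of its underside.
- tin: Bystander: tin can, 72 mm wide, 100 mm tall. Leave it alone.
- hammer: Bystander: hammer lying on the bench. Leave it alone.
- offcut: Bystander: dark wood offcut, 70 x 120 x 30 mm. Leave it alone.

How it is judged:
By the outcome, as a careful person would: the job done as asked, in the order asked, and still so for the second after the job is handed in, while the arm keeps its last pose, push and grip.
It also fails if it takes over 72 s, if anything falls off the work surface, if the arm or the gripper's body presses on something with over 40 N, if the wrist force passes 120 N, or if a joint passes its speed limit or range.

ROBOT

A 7-joint arm with a two-finger parallel gripper is mounted at the origin on the work surface. World frame = base frame: x ahead of the robot, y to its left, z up, the work surface at z = 0. Lengths are in m, angles in rad, forces in N, time in s.
With the tool pointing down it reaches from about 0.425 to 0.875 m from the base axis. Payload 4.7 kg.
Tool frame: the origin (TCP) lies at the very end of the fingers, on their centre line; the grasp point (between the pads) lies 19 mm behind it (arm.grasp_offset is the distance from the TCP to the grasp point, in m); z points along the fingers, y is the line along which they close (so a half turn about z gives the same grasp; the last joint's range is limited). The gripper opens to 85 mm and grips with 20 to 120 N. Pads are 22 mm wide; open, the fingers measure 114 mm over their backs; the gripper's body (76 mm by 85 mm) begins 54 mm behind the grasp point. The pads swing forward as they close: fully open they stand 13 mm farther back than shut.
Start: joints at [1.294, 0.321, -0.07, 1.45, 0.023, 1.371, -0.057], TCP at [0.186, -0.623, 0.231] pointing down, gripper open.
Joint ranges: [-2.86, 2.86], [-0.3, 2.09], [-1.38, 1.24], [0.06, 2.45], [-1.56, 4.7], [0.09, 2.05], [-2.69, 2.69]. Speed limits (rad/s): [2.57, 2.57, 3.14, 3.14, 3.14, 3.14, 3.14].

INTERFACE

Orientations are given as a unit quaternion [w, x, y, z].
In Python, from bench import arm, vision gives the robot as it stands. The module is installed in compiled form; this text tells all that it offers.
- The arm moves only by the tool drive_tool, never from a script. Its argument "series" is a list that holds one entry, the list of rows, each a list of 4 numbers: the shift along the world's x, y, z in m, then the turn about the world's z in degrees. In form: [[[x, y, z, yaw], ...]]. A call has 1 to 10 rows; each row is the pose to reach, as a shift and turn from the pose commanded when the call began; what a row does not reach only later rows make up. A row lasts 1/12 s, in which the tool goes at most 41.7 mm and 7.16 degrees, less where a joint would pass 70% of its speed; a pose out of reach is approached as far as the arm can. A call with a gripper value outside its range is refused whole. "claw" is the opening, from -1 (shut) to 1 (fully open), set as the call begins (left out, the last holds). The fingers move at their own pace and stop on an object; "grip_force" is the grip in N (left out, the last holds). Time passes only in rows, so rows that repeat a pose let the fingers close. It gives the time, the measured TCP pose, the force, the opening and the grip force at its end, in the units of the state.
- arm.state(): the state, without advancing time (a new reading comes with each control period).
- vision.read_camera(name): name is "side" or "top" or "wrist"; returns the picture (480x640x3 uint8, blue, green, red); there is no depth.
- vision.camera_info(name): a dict with "camera_matrix" (3x3 intrinsics, pixels), "T" (4x4, takes a point from camera to world coordinates); the wrist camera has in their place "mount" (4x4, takes a point from camera to tool coordinates, whose origin is the TCP and whose axes are the flange's). Camera axes: x right, y up, looking along -z (the intrinsics and any distortion apply to the point x, -y, -z); pixel columns grow to the right and rows downward; lengths in m; the calibration is good to about 2 mm. A picture is of the moment at which its call begins: read the wrist's pose just before it. camera_info takes no time and is no camera call.
- arm.finish_job(): hands the job in; it is judged then, once.
Trained networks look in the newest picture that a camera, given by its name, has taken for a name from the list of things; names that differ only in an ending like _2 or _b are one class to them, and where a whole thing is asked for, a point or a joint stands for the part that bears it (a point fixed in the world has none). Each returns a list of dicts, best first, with "confidence" (0 to 1); they miss things now and then, are a little off and sometimes report something else, mostly with a low value. They report only what shows in the picture. A call takes as long as a camera call.
- vision.silhouettes(camera, target): "mask" (480x640 bool, what is visible of it) and "bbox" ([left, top, right, bottom] in pixels, round what is visible of it).
The state is a dict: "t": time; "joints": joint angles; "joint_vel": joint speeds; "joint_efforts": joint torques, N m; "ee_pos": TCP position; "tcp_rot": TCP orientation; "contact_force": force on the tool from outside, world axes, zero at the start; "moment": the same for the moment, N m; "grip_width": opening from 0.0 (shut) to 1.0 (fully open); "grip_force": force on a finger pad.
Only numpy, scipy, OpenCV 4.12 (cv2) and the standard library are available. Lean on these libraries where they do the work, as an engineer would, in place of code of your own. Each camera call takes 0.05 s, during which the arm holds its last target. There are 200 camera calls.

## Working session

There is one attempt and no reset: what is moved stays moved. The work goes in short steps, Python scripts to look and compute and a tool call to move; the robot and the scene stay as the last step left them, time stands still between calls to the robot, and variables do not carry over. Pictures are saved under pics/ and viewed, at most 10 in all, crops included, and the job is handed in when it is done.

Besides the shell and the picture viewer there is one more tool, called after "Call:" as name(argument=value, ...) on one line, values as JSON. drive_tool: Moves the arm, as the interface text tells. Its arguments: {"type":"object","properties":{"series":{"type":"array"},"claw":{"type":"number"},"grip_force":{"type":"number"}},"required":["series"]}

```bash
mkdir -p pics
cat > h.py <<'E'
import numpy as np, cv2
from bench import arm, vision
from scipy.spatial.transform import Rotation as R
def T(cam):
    i=vision.camera_info(cam)
    if cam!='wrist': return np.array(i['camera_matrix']),np.array(i['T'])
    s=arm.state();q=s['tcp_rot'];W=np.eye(4);W[:3,:3]=R.from_quat([q[1],q[2],q[3],q[0]]).as_matrix();W[:3,3]=s['ee_pos']
    return np.array(i['camera_matrix']),W@np.array(i['mount'])
def unproj(KT,uv,z):
    K,M=KT;uv=np.atleast_2d(np.asarray(uv,float))
    d=np.c_[(uv[:,0]-K[0,2])/K[0,0],-(uv[:,1]-K[1,2])/K[1,1],-np.ones(len(uv))]@M[:3,:3].T
    return M[:3,3]+d*((z-M[2,3])/d[:,2])[:,None]
def proj(KT,p):
    K,M=KT;c=(np.atleast_2d(p)-M[:3,3])@M[:3,:3]
    return np.c_[K[0,2]+K[0,0]*c[:,0]/-c[:,2],K[1,2]-K[1,1]*c[:,1]/-c[:,2]]
def pose2(x,y,yaw,pts):
    p=np.atleast_2d(pts).astype(float);c,s=np.cos(yaw),np.sin(yaw)
    return np.c_[x+c*p[:,0]-s*p[:,1],y+s*p[:,0]+c*p[:,1],p[:,2]]
E
python3 - <<'E'
from h import *
for c in ['top','side','wrist']:
    KT=T(c);im=vision.read_camera(c);cv2.imwrite(f'pics/{c}0.png',im)
    print(c,KT[0].round(1).tolist(),KT[1].round(3).tolist(),vision.camera_info(c).keys())
    for n in ['cleaner','cap','tray','hinge','nut','tin','hammer','offcut']:
        for d in vision.silhouettes(c,n)[:2]: print(n,round(d['confidence'],2),d['bbox'],int(d['mask'].sum()))
s=arm.state();print(s)
E
```

```text
top [[474.9, 0.0, 315.1], [0.0, 474.9, 246.3], [0.0, 0.0, 1.0]] [[-0.001, 0.998, -0.067, 0.567], [-1.0, -0.002, -0.006, -0.035], [-0.006, 0.067, 0.998, 1.095], [0.0, 0.0, 0.0, 1.0]] dict_keys(['camera_matrix', 'T'])
cleaner 0.76 [133.9, 246.8, 248.7, 379.5] 11792
cap 0.88 [156.0, 269.2, 194.1, 302.0] 887
tray 0.86 [310.4, 261.8, 410.2, 319.0] 2581
hinge 0.72 [317.5, 273.4, 344.7, 304.7] 564
hinge 0.26 [135.1, 246.1, 248.7, 380.8] 11747
tin 0.96 [332.9, 182.8, 371.1, 222.6] 1009
tin 0.2 [135.3, 245.7, 249.6, 383.7] 11803
hammer 0.9 [392.2, 198.8, 508.8, 241.7] 1615
offcut 0.65 [280.7, 166.6, 333.6, 198.6] 1705
side [[523.2, 0.0, 319.3], [0.0, 523.2, 248.7], [0.0, 0.0, 1.0]] [[-0.871, 0.346, -0.349, 0.32], [-0.491, -0.606, 0.625, 0.536], [0.005, 0.716, 0.698, 0.724], [0.0, 0.0, 0.0, 1.0]] dict_keys(['camera_matrix', 'T'])
cleaner 0.69 [178.5, 321.7, 424.9, 478.2] 25553
cap 0.64 [240.7, 345.3, 296.0, 402.6] 2075
tray 0.89 [336.7, 219.5, 432.3, 319.1] 3824
hinge 0.81 [359.3, 277.9, 390.5, 302.2] 463
nut 0.68 [383.5, 260.7, 398.9, 276.7] 211
tin 0.55 [274.7, 192.4, 312.4, 255.6] 2006
tin 
[... 445 characters left out ...]
816, -0.07009935,  1.45052509,  0.02258541,
        1.37079168, -0.05688401]), 'joint_vel': array([ 9.23754541e-04,  1.23954962e-04, -2.24772776e-03,  1.06987718e-05,
       -1.15489803e-03, -5.52564078e-04,  1.84926996e-03]), 'joint_efforts': array([-3.53273413e-05, -4.93393457e+01, -3.81744867e-01, -3.14568150e+01,
        1.32213338e-02,  1.57151571e-03, -9.87077300e-06]), 'ee_pos': array([ 0.18635083, -0.62272535,  0.2313436 ]), 'tcp_rot': array([ 3.91245771e-05,  9.89445717e-01,  1.44904006e-01, -9.88766936e-06]), 'contact_force': array([ 0.34364378,  0.98466798, -0.34826623]), 'moment': array([-0.01457255, -0.0138411 ,  0.01867767]), 'grip_force': 0.0, 'grip_width': 1.0038822810064272}
```

View pics/top0.png

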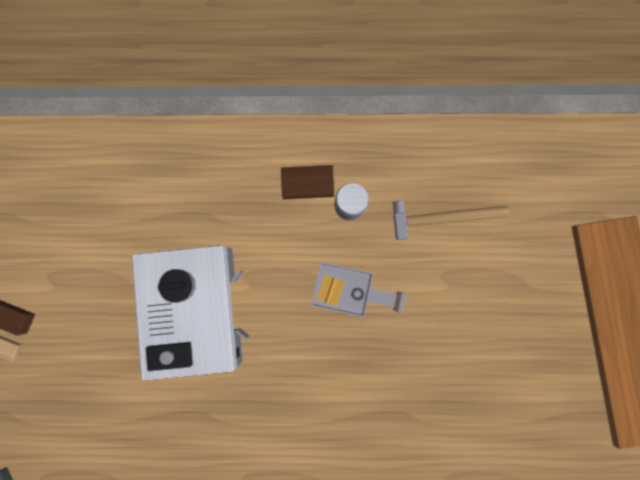

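View pics/side0.png

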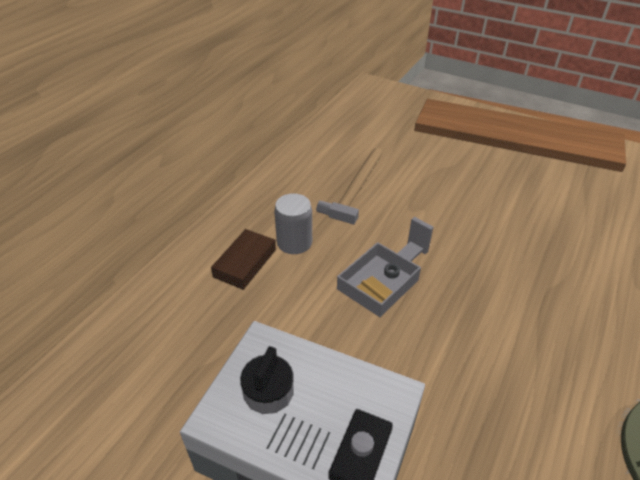

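```bash
cat > fit.py <<'E'
from h import *
from scipy.optimize import minimize
def box(cx,cy,lx,ly,z0,z1):
    return [[cx+a*lx/2,cy+b*ly/2,z] for a in(-1,1) for b in(-1,1) for z in(z0,z1)]
def cyl(cx,cy,r,z0,z1):
    return [[cx+r*np.cos(a),cy+r*np.sin(a),z] for a in np.linspace(0,2*np.pi,24) for z in(z0,z1)]
TRAY=[box(0,0,.12,.1,0,.035),box(-.13,0,.012,.045,0,.068),box(-.095,0,.07,.03,0.01,.014)]
CLE=[box(0,0,.19,.26,0,.115),box(.03,.085,.09,.05,.115,.147),cyl(0,-.055,.0325,.115,.142)]
CAP=[cyl(0,0,.034,0,.008),box(0,0,.048,.012,.008,.042)]
def soft(parts,KT,x,y,yaw,dz,S=4):
    m=np.zeros((480*S,640*S),np.uint8)
    for p in parts:
        q=pose2(x,y,yaw,np.array(p)+[0,0,dz]);uv=((proj(KT,q)+.5)*S).astype(np.float32)
        cv2.fillConvexPoly(m,cv2.convexHull(uv).astype(np.int32),255)
    return cv2.resize(m,(640,480),interpolation=cv2.INTER_AREA)/255.
def fit(parts,views,p0,ignore=None,fixz=False):
    def f(p):
        e=0
        for i,(KT,mask) in enumerate(views):
            m=soft(parts,KT,p[0],p[1],p[2],0 if fixz else p[3]); d=np.abs(m-mask)
            if ignore is not None: d=d[~ignore[i]]
            e+=d.sum()/mask.sum()
        return e
    p0=np.array(p0,float);n=3 if fixz else 4
    sx=np.vstack([p0[:n]]+[p0[:n]+v for v in np.diag([.02,.02,.1,.01][:n])])
    r=minimize(f,p0[:n],method='Nelder-Mead',options=dict(initial_simplex=sx,xatol=1e-4,fatol=1e-4,maxiter=300))
    return r.x,r.fun
E
python3 - <<'E'
from fit import *
K={c:T(c) for c in['top','side']}
for c in K: vision.read_camera(c)
M={}
for n in['cleaner','cap','tray']:
    M[n]=[vision.silhouettes(c,n)[0]['mask'] for c in K]
x0=unproj(K['top'],[[185,313],[175,285],[342,289],[401,302]],.1);print(x0.round(3))
ig=[cv2.dilate(m.astype(np.uint8),np.ones((5,5)))>0 for m in M['cap']]
for n,pa,z,i in[('tray',TRAY,0,None),('cleaner',CLE,0,ig),('cap',CAP,.142,None)]:
    u=unproj(K['top'],[{'tray':[342,289],'cleaner':[185,313],'cap':[175,285]}[n]],{'tray':.03,'cleaner':.115,'cap':.15}[n])[0]
    for fz in(False,True):
        if fz and n=='cap':continue
        r=fit(pa,[(K[c],m.astype(float)) for c,m in zip(K,M[n])],[u[0],u[1],1.57 if n!='tray' else 1.4,z],i,fz)
        print(n,r[0].round(4),np.degrees(r[0][2]).round(1),round(r[1],3))
    for c in K:
        r1=fit(pa,[(K[c],M[n][list(K).index(c)].astype(float))],[u[0],u[1],1.57 if n!='tray' else 1.4,z],None if i is None else [i[list(K).index(c)]],n!='cap' )
        print('  ',c,r1[0].round(4),round(r1[1],3))
E
```

```text
Traceback (most recent call last):
IndexError: list index out of range
```

```bash
cat >> fit.py <<'E'
def sil(c,n,tries=4):
    for _ in range(tries):
        vision.read_camera(c); d=vision.silhouettes(c,n)
        if d and d[0]['confidence']>.4: return d[0]['mask']
E
cat > m0.py <<'E'
from fit import *
K={c:T(c) for c in['top','side']}
M={n:[sil(c,n) for c in K] for n in['cleaner','cap','tray']}
print({n:[m is not None for m in v] for n,v in M.items()})
ig=[cv2.dilate(m.astype(np.uint8),np.ones((5,5)))>0 for m in M['cap']]
for n,pa,z,i in[('tray',TRAY,0,None),('cleaner',CLE,0,ig),('cap',CAP,.142,None)]:
    u=unproj(K['top'],[{'tray':[342,289],'cleaner':[185,313],'cap':[175,285]}[n]],{'tray':.03,'cleaner':.115,'cap':.15}[n])[0]
    for sel in([0,1],[0],[1]):
        for fz in(False,True):
            if (fz and n=='cap') or (not fz and len(sel)==1 ):continue
            r=fit(pa,[(K[['top','side'][k]],M[n][k].astype(float)) for k in sel],[u[0],u[1],1.57 if n!='tray' else 1.4,z],None if i is None else [i[k] for k in sel],fz)
            print(n,sel,r[0].round(4),np.degrees(r[0][2]).round(1),round(r[1],3))
E
python3 m0.py
```

```text
{'cleaner': [True, True], 'cap': [True, True], 'tray': [True, True]}
tray [0, 1] [ 0.5421 -0.0886  1.3554 -0.0034] 77.7 0.549
tray [0, 1] [ 0.5415 -0.0874  1.3616] 78.0 0.573
tray [0] [ 0.542  -0.0886  1.3539] 77.6 0.336
tray [1] [ 0.5415 -0.0857  1.3549] 77.6 0.214
cleaner [0, 1] [ 0.4981  0.2465  1.6662 -0.0062] 95.5 0.057
cleaner [0, 1] [0.497 0.247 1.672] 95.8 0.086
cleaner [0] [0.4979 0.244  1.6679] 95.6 0.056
cleaner [1] [0.4959 0.2496 1.6702] 95.7 0.014
cap [0, 1] [0.5527 0.2521 1.6584 0.1391] 95.0 0.084
```

Call:
drive_tool(series=[[[0.328,0.408,-0.03,-29],[0.328,0.408,-0.03,-29],[0.328,0.408,-0.03,-29],[0.328,0.408,-0.03,-29],[0.328,0.408,-0.03,-29],[0.328,0.408,-0.03,-29],[0.328,0.408,-0.03,-29],[0.328,0.408,-0.03,-29],[0.328,0.408,-0.03,-29],[0.328,0.408,-0.03,-29]]], claw=0.3)

```text
t: 2.93
ee_pos: [0.4458, -0.2996, 0.208]
tcp_rot: [0.0, 0.994, -0.108, 0.0]
contact_force: [0.4, -1.2, 0.0]
grip_width: 0.651
grip_force: 0.0
```

Call:
drive_tool(series=[[[0.067,0.083,-0.02,0],[0.067,0.083,-0.02,0],[0.067,0.083,-0.02,0],[0.067,0.083,-0.02,0],[0.067,0.083,-0.02,0]]])

```text
t: 3.35
ee_pos: [0.5125, -0.2164, 0.1874]
tcp_rot: [-0.0, 0.994, -0.105, -0.0]
contact_force: [0.4, -0.5, 0.7]
grip_width: 0.646
grip_force: 0.0
```

```bash
cat > m1.py <<'E'
from fit import *
s=arm.state();print(s['ee_pos'].round(4),s['joints'].round(2),s['t'])
K={c:T(c) for c in['side','wrist','top']}
vs=[]
for c in K:
    m=sil(c,'tray',2)
    if c=='wrist': cv2.imwrite('pics/w1.png',vision.read_camera(c))
    if m is None: print(c,'none');continue
    for n in('hinge','nut'):
        h=sil(c,n,1)
        if h is not None: m=m|h
    vs.append((c,K[c],cv2.morphologyEx(m.astype(np.uint8),cv2.MORPH_CLOSE,np.ones((5,5))).astype(float)))
p0=[.542,-.0885,1.355,0]
for v in vs: print(v[0],fit(TRAY,[v[1:]],p0,None,True))
w=[v[1:] for v in vs if v[0]!='top']
for fz in(0,1):print('side+wrist',fit(TRAY,w,p0,None,fz))
E
python3 m1.py
```

```text
[ 0.5125 -0.2164  0.1874] [ 0.7   0.17 -0.39  1.73  0.07  1.25 -1.48] 3.35
side (array([ 0.5412638 , -0.08538948,  1.35562529]), np.float64(0.5003025358956072))
wrist (array([ 0.54195122, -0.08028284,  1.36701642]), np.float64(0.04670098458067363))
top (array([ 0.54173592, -0.08816658,  1.36578303]), np.float64(0.14319583975235242))
side+wrist (array([ 0.54180681, -0.08136187,  1.36563405,  0.00197825]), np.float64(0.5784918206858924))
side+wrist (array([ 0.54194062, -0.08056117,  1.3620459 ]), np.float64(0.5870854561099416))
```

View pics/w1.png

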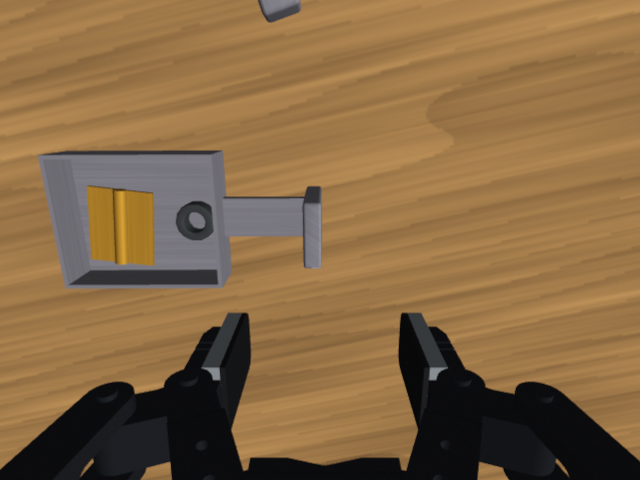

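Call:
drive_tool(series=[[[0.0025,0.0065,-0.04,0],[0.0025,0.0065,-0.08,0],[0.0025,0.0065,-0.12,0],[0.0025,0.0065,-0.145,0],[0.0025,0.0065,-0.157,0],[0.0025,0.0065,-0.157,0]]])

```text
t: 4.8
ee_pos: [0.5122, -0.2109, 0.0278]
tcp_rot: [-0.001, 0.994, -0.107, -0.003]
contact_force: [-0.5, 0.5, 0.2]
grip_width: 0.652
grip_force: 0.0
```

Call:
drive_tool(series=[[[0,0,0,0],[0,0,0,0],[0,0,0,0],[0,0,0,0],[0,0,0,0],[0,0,0,0]]], claw=-1, grip_force=50)

```text
t: 5.3
ee_pos: [0.516, -0.2122, 0.033]
tcp_rot: [0.001, 0.994, -0.107, 0.002]
contact_force: [-0.5, 0.6, 6.0]
grip_width: 0.134
grip_force: 50.0
```

Call:
drive_tool(series=[[[0.0,0.004,0,0.5],[0.001,0.014,0,2],[0.003,0.03,0,4],[0.005,0.047,0,6.5],[0.007,0.065,0,9],[0.009,0.085,0,11.5],[0.011,0.105,0,14],[0.012,0.122,0,16],[0.013,0.134,0,17.3],[0.013,0.139,0,17.7]]])

```text
t: 6.13
ee_pos: [0.5296, -0.0732, 0.033]
tcp_rot: [0.002, 0.999, 0.048, 0.002]
contact_force: [0.8, -6.9, 6.3]
grip_width: 0.135
grip_force: 49.9
```

Call:
drive_tool(series=[[[0,0,0,0],[0,0,0,0]]])

```text
t: 6.3
ee_pos: [0.5296, -0.0726, 0.033]
tcp_rot: [0.001, 0.999, 0.047, 0.002]
contact_force: [1.2, 0.6, 6.3]
grip_width: 0.132
grip_force: 50.1
```

```bash
cat > m2.py <<'E'
from fit import *
s=arm.state();print(s['ee_pos'].round(4),s['tcp_rot'].round(4),s['joints'].round(2),s['t'])
K={c:T(c) for c in['side','wrist','top']}
out=[]
for c in K:
    im=vision.read_camera(c); out.append(im)
    m=sil(c,'tray',2)
    if m is None: print(c,'none');continue
    for n in('hinge','nut'):
        h=sil(c,n,1)
        if h is not None: m=m|h
    m=cv2.morphologyEx(m.astype(np.uint8),cv2.MORPH_CLOSE,np.ones((7,7))).astype(float)
    ys,xs=np.nonzero(m);ign=None
    print(c,m.sum(),xs.min(),xs.max(),ys.min(),ys.max())
    r=fit(TRAY[:1],[(K[c],m)],[s['ee_pos'][0]-.012,s['ee_pos'][1]+.13,1.667],None,True)
    print(r)
    for p in TRAY: 
        uv=proj(K[c],pose2(*r[0],p)); cv2.polylines(im,[cv2.convexHull(uv.astype(np.float32)).astype(np.int32)],True,(0,255,0),1)
    for p in CLE:
        uv=proj(K[c],pose2(.497,.2465,1.669,p)); cv2.polylines(im,[cv2.convexHull(uv.astype(np.float32)).astype(np.int32)],True,(0,0,255),1)
    uv=proj(K[c],pose2(.497,.2465,1.669,[[-.095,-.054,0],[-.095,.054,0],[-.095,-.054,.07],[-.095,.054,.07]])); cv2.polylines(im,[uv.astype(np.int32)],True,(255,0,0),1)
import sys
cv2.imwrite(f'pics/{sys.argv[1]}.png',cv2.resize(np.vstack([out[1],np.hstack([out[0][200:,100:420],out[2][150:430,100:420]])]),None,fx=.78,fy=.78))
E
python3 m2.py m2
```

```text
[ 0.5296 -0.0726  0.033 ] [6.000e-04 9.989e-01 4.720e-02 2.400e-03] [ 0.53  0.31 -0.5   1.94  0.18  0.94 -1.53] 6.3
side 4217.0 320 398 266 364
(array([0.51904271, 0.02103898, 1.67876196]), np.float64(0.27877917114201617))
wrist 56482.0 0 344 188 446
(array([0.51544572, 0.0583147 , 1.65924723]), np.float64(0.3278743670549909))
top 2523.0 250 311 277 326
(array([0.51551859, 0.0526874 , 1.65958602]), np.float64(0.03304034257381113))
```

View pics/m2.png

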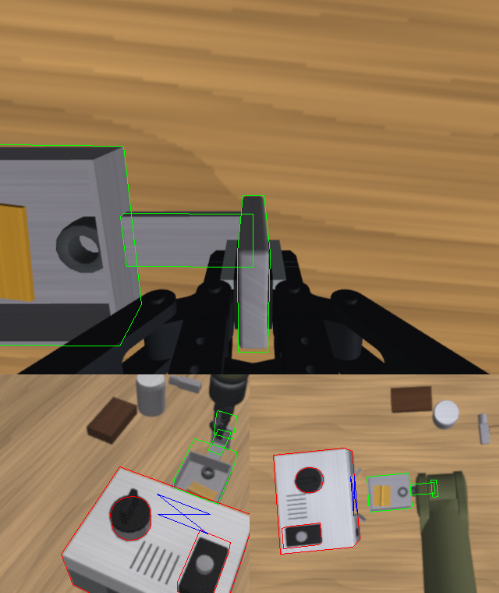

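Call:
drive_tool(series=[[[-0.001,0.004,0,0.3],[-0.001,0.012,0,0.4],[-0.002,0.022,0,0.4],[-0.003,0.034,0,0.4],[-0.0045,0.046,0,0.4],[-0.006,0.058,0,0.4],[-0.007,0.07,0,0.4],[-0.008,0.08,0,0.4],[-0.009,0.088,0,0.4],[-0.009,0.092,0,0.4]]])

```text
t: 8.18
ee_pos: [0.5205, 0.0172, 0.033]
tcp_rot: [0.002, 0.999, 0.05, 0.002]
contact_force: [0.3, -9.8, 8.3]
grip_width: 0.131
grip_force: 50.1
```

Call:
drive_tool(series=[[[-0.0005,0.006,0,0],[-0.0015,0.014,0,0],[-0.002,0.022,0,0],[-0.003,0.03,0,0],[-0.004,0.038,0,0],[-0.0045,0.045,0,0],[-0.005,0.05,0,0],[-0.005,0.053,0,0],[-0.005,0.055,0,0]]])

```text
t: 8.93
ee_pos: [0.5157, 0.071, 0.033]
tcp_rot: [0.002, 0.999, 0.049, 0.002]
contact_force: [-0.1, -9.4, 9.8]
grip_width: 0.134
grip_force: 50.3
```

Call:
drive_tool(series=[[[0,0.003,0,0],[-0.0005,0.006,0,0],[-0.001,0.008,0,0],[-0.001,0.01,0,0],[-0.001,0.012,0,0],[-0.001,0.014,0,0]]])

```text
t: 9.43
ee_pos: [0.5149, 0.0843, 0.033]
tcp_rot: [0.003, 0.999, 0.049, 0.002]
contact_force: [0.4, -9.2, 10.2]
grip_width: 0.133
grip_force: 50.3
```

Call:
drive_tool(series=[[[0,0.002,0,0],[0,0.004,0,0],[-0.0005,0.006,0,0],[-0.0005,0.006,0,0]]])

```text
t: 9.77
ee_pos: [0.5149, 0.0845, 0.033]
tcp_rot: [0.006, 0.999, 0.047, 0.002]
contact_force: [-0.3, -21.2, 11.8]
grip_width: 0.135
grip_force: 52.3
```

Call:
drive_tool(series=[[[0,0.002,0,0],[0,0.004,0,0],[0,0.004,0,0]]])

```text
t: 10.02
ee_pos: [0.5149, 0.0844, 0.033]
tcp_rot: [0.008, 0.999, 0.046, 0.001]
contact_force: [-0.9, -29.5, 16.4]
grip_width: 0.135
grip_force: 57.3
```

```bash
python3 m2.py m3
```

```text
[0.5149 0.0844 0.033 ] [8.500e-03 9.989e-01 4.610e-02 9.000e-04] [ 0.29  0.3  -0.58  1.96  0.22  0.94 -1.87] 10.0167
side 289.0 337 366 333 359
(array([ 1.58290172, -1.66557116,  4.367     ]), np.float64(1.0))
wrist 37252.0 47 345 189 445
(array([0.50491291, 0.21601629, 1.67417618]), np.float64(1.0018257211614379))
top none
```

View pics/m3.png

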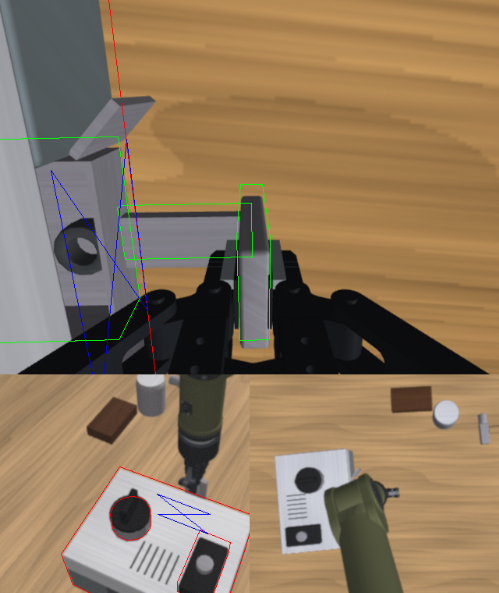

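Call:
drive_tool(series=[[[0,-0.003,0,0],[0,-0.006,0,0],[0,-0.007,0,0]]])

```text
t: 11.22
ee_pos: [0.5149, 0.0845, 0.033]
tcp_rot: [0.004, 0.999, 0.048, 0.002]
contact_force: [2.1, -12.1, 8.4]
grip_width: 0.139
grip_force: 50.3
```

Call:
drive_tool(series=[[[0,0,0,0],[0,0,0,0],[0,0,0,0],[0,0,0,0]]], claw=0.1)

```text
t: 11.55
ee_pos: [0.5117, 0.0908, 0.0308]
tcp_rot: [0.001, 0.999, 0.05, -0.0]
contact_force: [0.5, -4.5, 3.6]
grip_width: 0.553
grip_force: 0.0
```

Call:
drive_tool(series=[[[0,0,0.01,0],[0,0,0.03,0],[0,0,0.06,0],[0,-0.03,0.1,0],[0,-0.05,0.14,0],[0,-0.05,0.18,0],[0,-0.05,0.21,0],[0,-0.05,0.21,0]]])

```text
t: 12.22
ee_pos: [0.5159, 0.0426, 0.2496]
tcp_rot: [0.0, 0.999, 0.051, 0.007]
contact_force: [1.3, 0.5, 1.2]
grip_width: 0.549
grip_force: 0.0
```

```bash
cat > m4.py <<'E'
from fit import *
s=arm.state();print(s['ee_pos'].round(4),s['joints'].round(2),s['t'])
K=T('wrist');im=vision.read_camera('wrist')
P=lambda pts,c:cv2.polylines(im,[proj(K,pose2(.497,.2465,1.669,pts)).astype(np.int32)],True,c,1)
for p in TRAY:
  uv=proj(K,pose2(*pose2(.497,.2465,1.669,[[-.035,0,0]])[0,:2],1.669,p)); cv2.polylines(im,[cv2.convexHull(uv.astype(np.float32)).astype(np.int32)],True,(0,255,0),1)
P([[-.095,-.054,0],[-.095,.054,0],[-.095,.054,.07],[-.095,-.054,.07]],(255,0,0))
P([[-.095,-.13,0],[-.095,.13,0],[-.095,.13,.115],[-.095,-.13,.115]],(0,0,255))
cv2.imwrite('pics/m4.png',im)
E
python3 m4.py
```

```text
[0.5159 0.0426 0.2496] [ 0.43  0.05 -0.58  1.74  0.03  1.35 -1.62] 12.2167
```

View pics/m4.png

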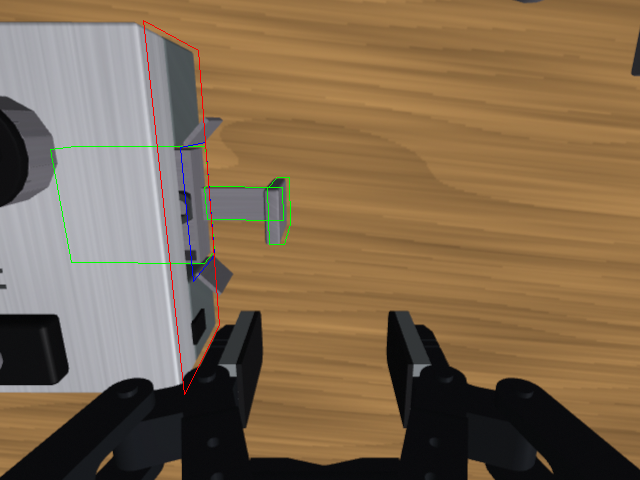

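Run:
```python
from fit import *
K=T('wrist')
mc=sil('wrist','cleaner').astype(float);mt=sil('wrist','tray').astype(float)
ig=np.zeros((480,640),bool);ig[300:,190:]=1;ig[110:300,190:]=1;ig[380:]=1;ig[80:220,:70]=1;ig[300:390,:80]=1
r=fit(CLE[:1],[(K,mc)],[.497,.2495,1.669],[ig],True);print('cle',r)
i2=np.zeros((480,640),bool);i2[:,:216]=1
t=fit(TRAY[1:],[(K,mt)],[.501,.213,1.669],[i2],True);print('tray',t)
d=t[0][:2]-r[0][:2];a=r[0][2];print('rel',d@[np.cos(a),np.sin(a)],d@[-np.sin(a),np.cos(a)])
```

```text
cle (array([0.49591298, 0.25118683, 1.66899352]), np.float64(0.020419123490013555))
tray (array([0.50546441, 0.2163869 , 1.65684488]), np.float64(0.016824472186582003))
rel -0.03556869829855127 -0.006093654656286357
```

Call:
drive_tool(series=[[[0.003,0.015,0.01,7],[0.006,0.035,0.02,14],[0.01,0.055,0.02,21],[0.013,0.075,0.02,28],[0.017,0.1,0.02,35],[0.02,0.12,0.02,42],[0.024,0.14,0.02,49],[0.027,0.16,0.02,56],[0.03,0.18,0.02,63],[0.034,0.195,0.02,70]]])

```text
t: 13.3
ee_pos: [0.5443, 0.2385, 0.2589]
tcp_rot: [-0.001, 0.787, 0.618, -0.001]
contact_force: [-1.0, 0.6, -0.8]
grip_width: 0.549
grip_force: 0.0
```

Call:
drive_tool(series=[[[0.002,0.01,0,7],[0.002,0.016,0,14],[0.002,0.016,0,19.2],[0.002,0.016,0,19.2],[0.002,0.016,0,19.2]]])

```text
t: 13.72
ee_pos: [0.5471, 0.2522, 0.2592]
tcp_rot: [-0.001, 0.677, 0.736, -0.001]
contact_force: [0.1, -0.1, -0.2]
grip_width: 0.555
grip_force: 0.0
```

```bash
cat > m5.py <<'E'
from fit import *
import sys
s=arm.state();print(s['ee_pos'].round(4),s['tcp_rot'].round(4),s['joints'].round(2),s['t'])
K=T('wrist');m=sil('wrist','cap');im=vision.read_camera('wrist')
ms=sil('side','cap');Ks=T('side');mt=sil('top','cap')
if m is not None:
    ig=np.zeros((480,640),bool);ig[300:]=1
    w=(K,m.astype(float))
    print('w fixed', fit([[list(np.add(q,[0,0,.142])) for q in p] for p in CAP],[w],[.5527,.254,1.66],[ig],True))
    print('w free', fit(CAP,[w],[.5527,.254,1.66,.142],[ig]))
    if ms is not None: 
        r=fit(CAP,[w,(Ks,ms.astype(float))],[.5527,.254,1.66,.142],[ig,ig&False]);print('w+side', r)
        for p in CAP: cv2.polylines(im,[cv2.convexHull(proj(K,pose2(*r[0][:3],np.array(p)+[0,0,r[0][3]])).astype(np.float32)).astype(np.int32)],True,(0,255,0),1)
cv2.imwrite(f'pics/{sys.argv[1]}.png',im)
E
python3 m5.py c1
```

```text
[0.5471 0.2522 0.2592] [-0.0009  0.6765  0.7364 -0.0011] [ 0.22  0.31 -0.86  1.51  0.24  1.43 -0.56] 13.7167
w fixed (array([0.55135314, 0.25612604, 1.71840019]), np.float64(0.0395565956179593))
w free (array([0.55167922, 0.25516234, 1.70910353, 0.13671253]), np.float64(0.016135190333642243))
w+side (array([0.55127466, 0.25547397, 1.70563814, 0.14186059]), np.float64(0.13730277087360765))
```

View pics/c1.png

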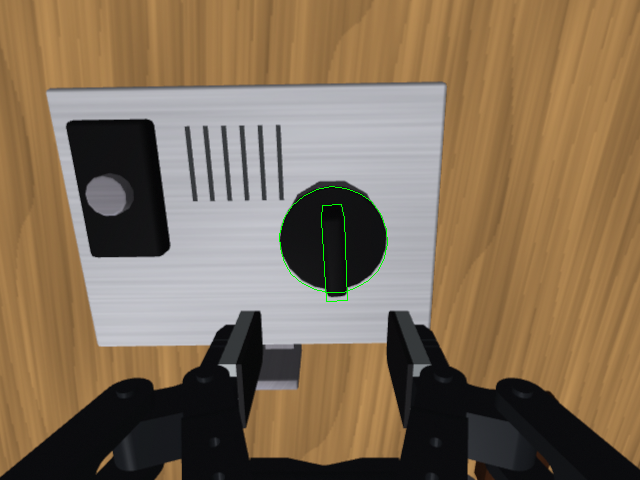

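Call:
drive_tool(series=[[[0.004,0.003,-0.02,3],[0.004,0.003,-0.055,3],[0.004,0.003,-0.065,3],[0.004,0.003,-0.065,3]]])

```text
t: 14.4
ee_pos: [0.5501, 0.2537, 0.1926]
tcp_rot: [-0.001, 0.657, 0.754, -0.003]
contact_force: [-1.0, -0.3, 0.3]
grip_width: 0.548
grip_force: 0.0
```

Call:
drive_tool(series=[[[0.001,0.002,-0.02,0],[0.001,0.002,-0.032,0],[0.001,0.002,-0.037,0],[0.001,0.002,-0.037,0],[0.001,0.002,-0.037,0]]])

```text
t: 14.82
ee_pos: [0.5531, 0.2573, 0.1595]
tcp_rot: [0.0, 0.656, 0.754, 0.0]
contact_force: [0.2, 0.2, 0.3]
grip_width: 0.55
grip_force: 0.0
```

Call:
drive_tool(series=[[[0,0,0,0],[0,0,0,0],[0,0,0,0],[0,0,0,0],[0,0,0,0],[0,0,0,0]]], claw=-1, grip_force=50)

```text
t: 15.32
ee_pos: [0.553, 0.2576, 0.1597]
tcp_rot: [0.0, 0.656, 0.755, 0.0]
contact_force: [-1.3, -0.4, 5.4]
grip_width: 0.132
grip_force: 50.2
```

Run:
```python
from h import *
s=arm.state();print({k:np.round(s[k],4) for k in['t','ee_pos','tcp_rot','contact_force','moment','joints']})
```

```text
{'t': np.float64(15.3167), 'ee_pos': array([0.553 , 0.2576, 0.1597]), 'tcp_rot': array([2.000e-04, 6.563e-01, 7.545e-01, 5.000e-04]), 'contact_force': array([-1.254 , -0.3766,  5.3712]), 'moment': array([-0.0718,  0.3626, -0.0105]), 'joints': array([ 0.1906,  0.3965, -0.837 ,  1.6255,  0.3066,  1.2559, -0.5644])}
```

Call:
drive_tool(series=[[[0,0,0,2],[0,0,0,4],[0,0,0,6],[0,0,0,8],[0,0,0,8]]])

```text
t: 15.73
ee_pos: [0.5526, 0.2572, 0.1597]
tcp_rot: [0.0, 0.602, 0.799, -0.0]
contact_force: [-3.4, -1.2, 7.9]
grip_width: 0.132
grip_force: 50.5
```

```bash
cat > st.py <<'E'
from h import *
s=arm.state();q=s['tcp_rot'];print({k:np.round(s[k],4).tolist() for k in['t','ee_pos','contact_force','moment','joints','grip_width']},'yaw y:',np.degrees(2*np.arctan2(q[2],q[1])).round(2)-90)
E
python3 st.py
```

```text
{'t': 15.7333, 'ee_pos': [0.5526, 0.2572, 0.1597], 'contact_force': [-3.3735, -1.179, 7.9027], 'moment': [-0.2991, 0.6942, 0.0291], 'joints': [0.2089, 0.4045, -0.8625, 1.6251, 0.3197, 1.2608, -0.4327], 'grip_width': 0.1316} yaw y: 16.03
```

Call:
drive_tool(series=[[[0,0,0,2],[0,0,0,4],[0,0,0,6],[0,0,0,6]]])

```text
t: 16.07
ee_pos: [0.5522, 0.2567, 0.1597]
tcp_rot: [-0.0, 0.559, 0.829, -0.001]
contact_force: [-5.1, -1.3, 8.3]
grip_width: 0.128
grip_force: 50.7
```

```bash
python3 st.py
```

```text
{'t': 16.0667, 'ee_pos': [0.5522, 0.2567, 0.1597], 'contact_force': [-5.1008, -1.3358, 8.2739], 'moment': [-0.5011, 0.9663, -0.0422], 'joints': [0.2225, 0.4108, -0.8816, 1.6248, 0.3297, 1.2647, -0.3353], 'grip_width': 0.1276} yaw y: 22.010000000000005
```

Call:
drive_tool(series=[[[0,0,0,2],[0,0,0,4],[0,0,0,6],[0,0,0,6]]])

```text
t: 16.4
ee_pos: [0.5519, 0.2565, 0.1597]
tcp_rot: [-0.0, 0.515, 0.857, -0.001]
contact_force: [-6.3, -3.4, 10.2]
grip_width: 0.134
grip_force: 50.9
```

```bash
python3 st.py
```

```text
{'t': 16.4, 'ee_pos': [0.5519, 0.2565, 0.1597], 'contact_force': [-6.3052, -3.3612, 10.1578], 'moment': [-0.6368, 1.2044, -0.0908], 'joints': [0.236, 0.4174, -0.9011, 1.6245, 0.3401, 1.2685, -0.238], 'grip_width': 0.1342} yaw y: 28.010000000000005
```

Call:
drive_tool(series=[[[-0.001,-0.001,0,2],[-0.0015,-0.001,0,4],[-0.0015,-0.001,0,6],[-0.0015,-0.001,0,6]]])

```text
t: 16.73
ee_pos: [0.5513, 0.256, 0.1597]
tcp_rot: [0.0, 0.469, 0.883, -0.0]
contact_force: [-3.3, -1.7, 7.4]
grip_width: 0.128
grip_force: 50.5
```

```bash
python3 st.py
```

```text
{'t': 16.7333, 'ee_pos': [0.5513, 0.256, 0.1597], 'contact_force': [-3.3184, -1.7178, 7.4423], 'moment': [-0.3185, 0.6213, -0.0257], 'joints': [0.2528, 0.4209, -0.9219, 1.6283, 0.3489, 1.2674, -0.1391], 'grip_width': 0.1276} yaw y: 34.03
```

Call:
drive_tool(series=[[[-0.0005,-0.0005,0,2],[-0.001,-0.0005,0,4],[-0.001,-0.0005,0,6],[-0.001,-0.0005,0,8],[-0.001,-0.0005,0,8]]])

```text
t: 17.15
ee_pos: [0.5509, 0.2559, 0.1597]
tcp_rot: [0.001, 0.406, 0.914, 0.001]
contact_force: [-1.0, -0.4, 5.5]
grip_width: 0.134
grip_force: 50.3
```

```bash
python3 st.py
```

```text
{'t': 17.15, 'ee_pos': [0.5509, 0.2559, 0.1597], 'contact_force': [-0.9775, -0.353, 5.5144], 'moment': [-0.0951, 0.1645, 0.0783], 'joints': [0.2726, 0.4289, -0.9493, 1.6303, 0.3625, 1.2692, -0.0093], 'grip_width': 0.1336} yaw y: 42.03
```

Call:
drive_tool(series=[[[0,0,0,2],[0,0,0,4],[0,0,0,6],[0,0,0,6]]])

```text
t: 17.48
ee_pos: [0.5508, 0.2559, 0.1597]
tcp_rot: [0.001, 0.358, 0.934, 0.0]
contact_force: [-0.8, -0.4, 5.5]
grip_width: 0.128
grip_force: 50.3
```

```bash
python3 st.py
```

```text
{'t': 17.4833, 'ee_pos': [0.5508, 0.2559, 0.1597], 'contact_force': [-0.7549, -0.3567, 5.4894], 'moment': [-0.1606, 0.2504, 0.0624], 'joints': [0.2859, 0.4369, -0.9695, 1.6299, 0.3741, 1.2727, 0.0872], 'grip_width': 0.1283} yaw y: 48.03999999999999
```

40° turned freely, so counterclockwise is the right way; 17.5° to go.

Call:
drive_tool(series=[[[0,0,0,3],[0,0,0,6],[0,0,0,9],[0,0,0,12],[0,0,0,15],[0,0,0,17.5],[0,0,0,17.5]]])

```text
t: 18.07
ee_pos: [0.5507, 0.2559, 0.1597]
tcp_rot: [0.0, 0.212, 0.977, 0.0]
contact_force: [-1.6, -0.5, 4.9]
grip_width: 0.13
grip_force: 50.4
```

```bash
python3 st.py
```

```text
{'t': 18.0667, 'ee_pos': [0.5507, 0.2559, 0.1597], 'contact_force': [-1.6066, -0.4607, 4.8503], 'moment': [-0.1238, 0.3382, 0.0325], 'joints': [0.3242, 0.4627, -1.0295, 1.6288, 0.4105, 1.2845, 0.3674], 'grip_width': 0.1296} yaw y: 65.56
```

Lift gently first to feel whether it is free.

Call:
drive_tool(series=[[[0,0,0.001,0],[0,0,0.002,0],[0,0,0.003,0],[0,0,0.004,0],[0,0,0.004,0]]])

```text
t: 18.48
ee_pos: [0.5503, 0.2556, 0.1626]
tcp_rot: [-0.0, 0.213, 0.977, -0.0]
contact_force: [0.3, -0.3, -1.5]
grip_width: 0.125
grip_force: 49.3
```

Call:
drive_tool(series=[[[0,0,0.003,0],[0,0,0.007,0],[0,0,0.012,0],[0,0,0.018,0]]])

```text
t: 18.82
ee_pos: [0.5503, 0.2557, 0.1812]
tcp_rot: [-0.0, 0.212, 0.977, 0.0]
contact_force: [1.0, -1.3, -1.4]
grip_width: 0.129
grip_force: 49.3
```

Call:
drive_tool(series=[[[0,0,0.01,0],[0,0,0.02,0],[0,0,0.035,0],[0,0,0.05,0],[0,0,0.065,0],[0,0,0.075,0],[0,0,0.08,0],[0,0,0.08,0],[0,0,0.08,0]]])

```text
t: 19.57
ee_pos: [0.5503, 0.2556, 0.2606]
tcp_rot: [0.0, 0.213, 0.977, -0.0]
contact_force: [-0.2, -0.0, -1.5]
grip_width: 0.135
grip_force: 49.3
```

```bash
python3 st.py
python3 - <<'E'
from h import *
a=vision.read_camera('side');b=vision.read_camera('top')
cv2.imwrite('pics/end.png',np.hstack([a[120:,80:480],b[120:,60:460]]))
E
```

```text
{'t': 19.5667, 'ee_pos': [0.5503, 0.2556, 0.2606], 'contact_force': [-0.2408, -0.0379, -1.4763], 'moment': [-0.0211, 0.0938, 0.0254], 'joints': [0.3475, 0.3931, -1.0697, 1.4935, 0.3451, 1.4585, 0.4141], 'grip_width': 0.1354} yaw y: 65.46000000000001
```

View pics/end.png

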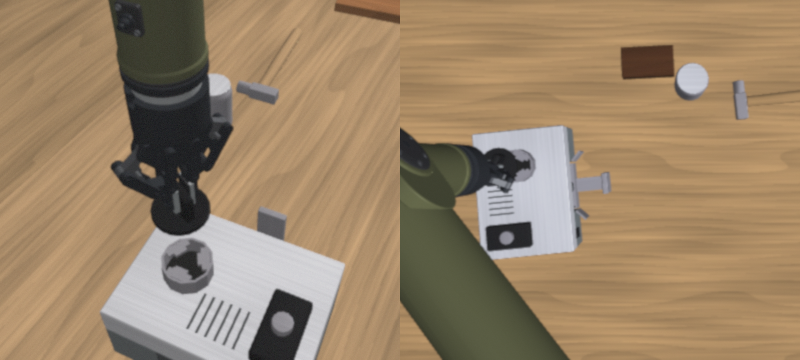

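The picture shows the cap held above the open neck (side view, around 180,215), with the tray's tab and strap at the bay mouth (top view, around 600,182) and the bystanders unmoved.

```bash
python3 -c "
from bench import arm
print(arm.finish_job())"
```

```text
the job is handed in; nothing more can be done
None
```

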